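Swap the message cartridge of the siren console

ROBOT

A 6-joint arm with a two-finger parallel gripper is mounted at the origin on the work surface. World frame = base frame: x ahead of the robot, y to its left, z up, the work surface at z = 0. Lengths are in m, angles in degrees, forces in N, time in s.
With the tool pointing down it reaches from about 0.35 to 0.875 m from the base axis. Payload 4.2 kg.
Tool frame: the origin (TCP) lies midway between the tips of the shut fingers; the grasp point (between the pads) lies 19 mm behind it; y points along the fingers, z is the direction in which the jaws open and shut, and the axes are right-handed (so a half turn about y gives the same grasp; the last joint's range is limited). The gripper opens to 87 mm and grips with 3 to 60 N. Pads are 19 mm wide; open, the fingers measure 117 mm over their backs; the gripper's body (75 mm by 190 mm) begins 51 mm behind the grasp point.
Start: joints at [-61.845, 22.042, 0.453, 0, -68.411, -14.817], TCP at [0.144, -0.608, 0.193] pointing down, gripper open.
Joint ranges: [-179.83, 179.83], [-69.29, 118.12], [-61.27, 80.66], [-181.25, 117.63], [-171.15, -9.14], [-177.46, 177.46]. Speed limits (degrees/s): [159.86, 159.86, 180, 180, 180, 180].

INTERFACE

Orientations are given as [roll, pitch, yaw] about the fixed x, y, z axes, in that order (R = Rz(yaw) Ry(pitch) Rx(roll)).
In Python, from workcell import env gives the robot as it stands. The module is installed in compiled form; this text tells all that it offers. Calls block until the motion is done:
- env.goto(position, orientation): joint-space move of the TCP to a pose.
- env.move_straight(position, rotation=None, rate=0.15, force_limit=None): straight line of the TCP; rotation=None keeps the orientation; rate is the mean speed in m/s. With force_limit (N) it stops when the force on the tool has changed by that much, and returns True; else False.
- env.set_joints(angles): joint-space move.
- env.gripper_to(opening, grasp_force=None): opening from 0.0 (shut) to 1.0 (fully open); grasp_force is the grip in N (None keeps the last); returns when the fingers have stopped.
- env.dwell(seconds).
- env.inverse_kinematics(position, orientation): joint angles nearest the present ones, or None.
- env.read_state(): the state.
- env.grab_frame(name): name is "side" or "top" or "wrist"; returns a dict with "image" (384x512x3 uint8, blue, green, red), "fx", "fy", "cx", "cy" (pixels), "position" and "orientation" of the camera in the world. Camera axes: x right, y up, looking along -z (the intrinsics and any distortion apply to the point x, -y, -z); pixel columns grow to the right and rows downward; lengths in m; the calibration is good to about 2 mm. A picture is of the moment at which its call begins. There is no depth.
A pose or a line that the arm cannot do raises env.Unreachable and nothing moves.
- env.close_job(): hands the job in, once; it reports no verdict.
Trained networks look in a picture, given as the dict that the camera call returned (one of the last four; its "shot" number tells which), for a name from the list of things; names that differ only in an ending like _2 or _b are one class to them, and where a whole thing is asked for, a point or a joint stands for the part that bears it (a point fixed in the world has none). Each returns a list of dicts, best first, with "score" (0 to 1); they miss things now and then, are a little off and sometimes report something else, mostly with a low value. They report only what shows in the picture. A call takes as long as a camera call.
- env.search_frame(picture, thing): "xyz" ([x, y, z] in m, in world coordinates, good to about 4 mm: the middle of the surface that is visible of it).
- env.trace(picture, thing): "mask" (384x512 bool, what is visible of it).
The state is a dict: "clock": time; "joint_positions": joint angles; "qvel": joint speeds; "joint_torque": joint torques, N m; "position": TCP position; "tool_rot": TCP orientation; "force": force on the tool from outside, world axes, zero at the start; "wrist_torque": the same for the moment, N m; "opening": opening from 0.0 (shut) to 1.0 (fully open).
Only numpy, scipy, OpenCV 4.12 (cv2) and the standard library are available. Lean on these libraries where they do the work, as an engineer would, in place of code of your own. Each camera call takes 0.05 s, during which the arm holds its last target.

TASK

The recorded-message cartridge in the siren console has to be changed. Press the fitted cartridge down until its push-push catch lets go and it pops up by itself, take it out and stand it in the empty middle pocket of the bench rack; then put the fresh cartridge from the rack into the bay and press it down until the catch holds it, and let go. Feel for the catch and never press hard on it, keep off the alarm button, and leave everything else where it is.

Things in the scene. Friction and masses are not known exactly. Their poses are not given: they have to be found in the camera images.
- console: fixed grey sheet-metal desktop siren console, 220 (x) x 300 (y) x 100 mm high, front towards -x; origin at the centre of its underside, z up. In its top: the cartridge bay with a black bezel, the red alarm button, a keypad and a display
- bay (a point): centre of the bay's mouth, at the top of its bezel, 105 mm above the table (5 mm above the console's top); at x -20, y +70 mm in the console's frame, same axes. The slot runs straight down, 18 (x) x 46 (y) mm, a cartridge is 15 x 44; its lead-in widens by 3 mm a side over the top 5 mm. Popped up, a cartridge's underside rests 38 mm below this point. A wedged cartridge rubs
- seat (a point): where the centre of a latched cartridge's underside rests, 50 mm below the bay's mouth (its shoulder is then 5 mm above the bezel; at the catch's stop it can be 9 mm below it, so grip the tab high). A damped spring sled bears the cartridge: about 5 N upward when popped up, 6 N latched, 7 N fully pressed. Push-push catch: a press to its stop latches a popped-up cartridge and releases a latched one
- stop (a point): 58 mm below the bay's mouth, amid the range of the catch's firm stop (some 10 N per mm). To trip the catch press to that stop: 3 to 11 mm below the latched height when latching, 6 to 14 mm when releasing (unlike from console to console, unseen), then let go: the cartridge rises to the latched height or pops right up. Let go too early, it goes back. Over 18 N damages the bay
- used: the fitted cartridge, latched in the bay at the start. Flat grey plastic case 15 (x) x 44 (y) x 55 (z) mm, its lowest 6 mm narrowed to 12 x 41 mm; on its flat shoulder a grip tab 11 (x) x 26 (y) x 30 (z) mm; 85 mm high in all, about 90 g. Origin at the centre of the underside, z up towards the tab, x along the thickness. Alike either way round
- fresh: the fresh cartridge, same shape as the used one, standing upright in the left (+y) or the right (-y) pocket of the rack at the start
- pocket_mid (a point): centre of the floor of the rack's middle pocket, 10 mm above the table, empty at the start. The rack is a fixed grey block, 50 (x) x 200 (y) x 50 mm high, with three pockets in a row along its y, 62 mm apart, each 21 (x) x 50 (y) mm and 40 mm deep; z up, x and y along the rack's sides
- blank: blanking plug in the other outer pocket of the rack: black block 15 x 44 x 52 mm with a round knob (diameter 14, 10 mm high) on top. Origin at the centre of the underside. Leave it there
- alarm_top (a point): centre of the top of the red mushroom alarm button (diameter 40 mm, top 18 mm above the console's top), 160 mm from the bay along the console's -y and 25 mm towards its front. Do not press it
- alarm (a joint): travel of the alarm button, 0 at rest, 0.006 fully pressed (m)
- mug: white mug, diameter 80, 90 mm high, bystander
- tape: roll of black tape, diameter 90, 19 mm high, bystander
- fusejar: clear plastic jar with a white cap, diameter 50, 60 mm high, bystander

How it is judged:
By the outcome, as a careful person would: the job done as asked, in the order asked, and still so for the second after the job is handed in, with the robot touching nothing.
It also fails if it takes over 69 s, if anything falls off the work surface, if the arm or the gripper's body presses on something with over 40 N, if the wrist force passes 120 N, or if a joint passes its speed limit or range.

## Working session

There is one attempt and no reset: what is moved stays moved. The work goes in short steps, each a Python script; the robot and the scene stay as the last script left them, time stands still between calls to the robot, and variables do not carry over. Pictures are saved under pics/ and viewed, and the job is handed in when it is done.

```bash
mkdir -p pics; ls; cat > h.py <<'E'
import numpy as np, cv2
from scipy.spatial.transform import Rotation as R
from workcell import env
def snap(cam,name):
    p=env.grab_frame(cam); cv2.imwrite('pics/%s.png'%name,p['image']); return p
def rot(o): return R.from_euler('xyz',o,degrees=True).as_matrix()
E
python3 - <<'E'
from h import *
for c in ['top','side','wrist']:
    p=snap(c,c+'0'); print({k:v for k,v in p.items() if k!='image'})
    if c!='wrist':
        for t in ['console','bay','used','fresh','pocket_mid','blank','alarm_top','mug','tape','fusejar']:
            print(c,t,[(np.round(d['xyz'],4),round(d['score'],2)) for d in env.search_frame(p,t)[:2]])
s=env.read_state(); print(s)
E
```

```text
pics
{'fx': 366.5809498645292, 'fy': 366.5809498645292, 'cx': 254.59596355255357, 'cy': 191.04457073931945, 'position': array([ 0.35328694, -0.01403187,  1.14110432]), 'orientation': array([  9.6075503 ,   0.11609037, -90.039475  ]), 'shot': 1}
top console [(array([0.5178, 0.0679, 0.0977]), 0.65)]
top bay [(array([0.5228, 0.069 , 0.1014]), 0.82)]
top used [(array([0.4875, 0.1336, 0.1123]), 0.55)]
top fresh []
top pocket_mid [(array([ 0.4755, -0.2682,  0.051 ]), 0.78)]
top blank [(array([0.5193, 0.0652, 0.0998]), 0.21)]
top alarm_top [(array([ 0.492 , -0.0249,  0.1242]), 0.54), (array([0.4465, 0.4022, 0.0453]), 0.26)]
top mug [(array([0.4444, 0.4025, 0.0441]), 0.56)]
top tape [(array([0.5758, 0.3805, 0.0191]), 0.85)]
top fusejar [(array([ 0.515 , -0.4596,  0.056 ]), 0.68)]
{'fx': 489.2432246621228, 'fy': 489.2432246621228, 'cx': 258.6652317186802, 'cy': 195.2768747422419, 'position': array([-0.28864697,  0.87975178,  1.21064727]), 'orientation': array([  47.24977214,   -0.26574238, -138.05924213]), 'shot': 2}
side console [(array([0.4937, 0.1031, 0.0987]), 0.6)]
side bay [(array([0.49
[... 733 characters left out ...]
.03282674e+02]), 'shot': 3}
{'clock': 1.15, 'joint_positions': array([-6.18435751e+01,  2.20422760e+01,  4.52668501e-01,  1.05077200e-03,
       -6.84132853e+01, -1.48177156e+01]), 'qvel': array([ 0.05421384, -0.0673629 , -0.01698092,  0.06207637, -0.05754384,
       -0.06959534]), 'joint_torque': array([-1.02612953e-04, -3.90477133e+01,  1.87622398e+01,  4.22451317e+00,
        1.53578084e-02, -2.17993500e-05]), 'position': array([ 0.14421238, -0.60810412,  0.1925468 ]), 'tool_rot': array([-8.99974533e+01,  1.68438083e-03,  1.33390959e+01]), 'force': array([ 1.21780942, -0.01963355,  0.0630085 ]), 'wrist_torque': array([-0.02834431,  0.02989815, -0.04678031]), 'opening': 0.9971277055567618}
```

View pics/top0.png

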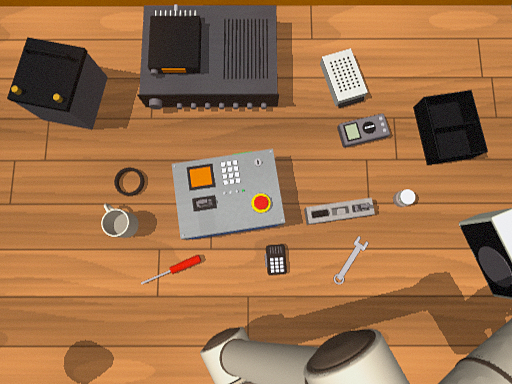

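View pics/side0.png

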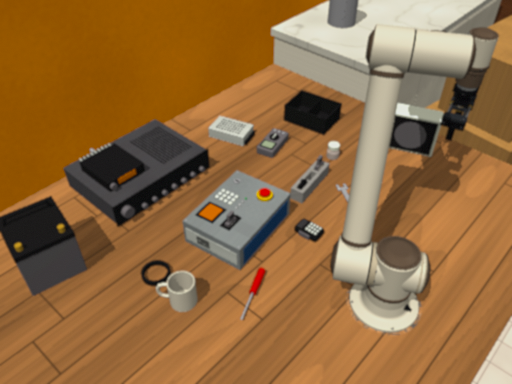

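View pics/wrist0.png

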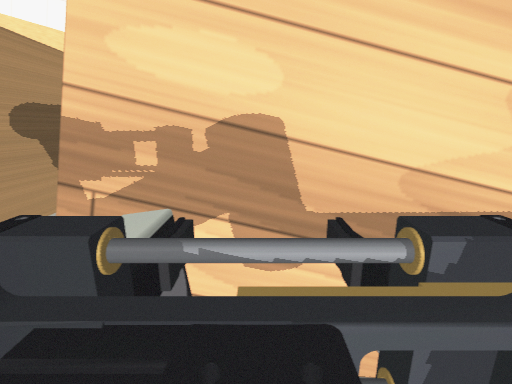

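```bash
python3 - <<'E'
import cv2,numpy as np
a=cv2.imread('pics/top0.png')
c=cv2.resize(a[140:250,165:305],None,fx=5.5,fy=5.5,interpolation=cv2.INTER_CUBIC);d=cv2.resize(a[180:235,290:390],None,fx=8,fy=8,interpolation=cv2.INTER_CUBIC)
cv2.imwrite('pics/z1.png',c[:600,:800]);cv2.imwrite('pics/z2.png',d)
E
```

```text
(no output)
```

View pics/z1.png

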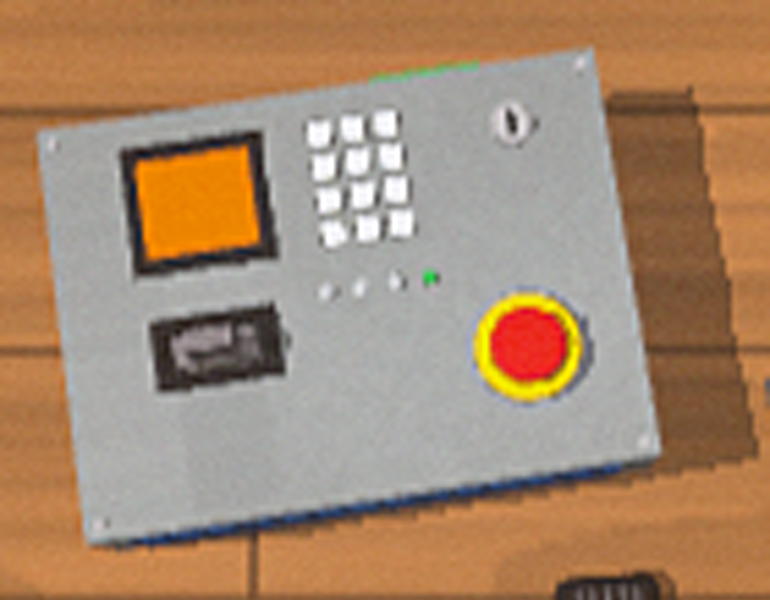

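View pics/z2.png

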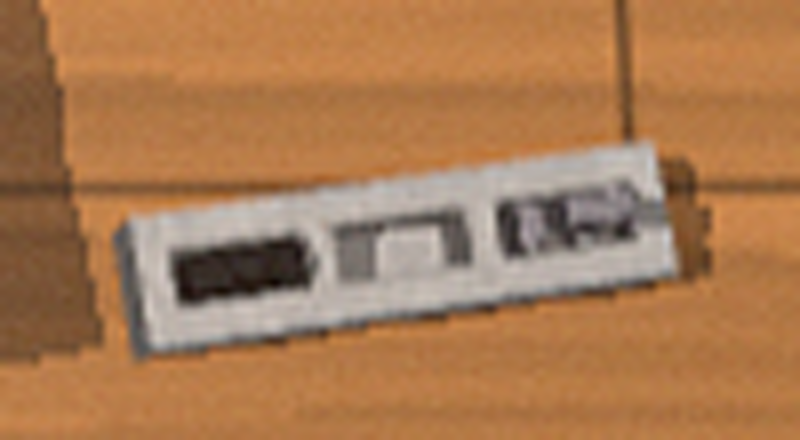

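```bash
cat >> h.py <<'E'
def ray(p,uv):
    uv=np.atleast_2d(uv).astype(float)
    d=np.c_[(uv[:,0]-p['cx'])/p['fx'],-(uv[:,1]-p['cy'])/p['fy'],-np.ones(len(uv))]
    return d@rot(p['orientation']).T
def toz(p,uv,z):
    d=ray(p,uv); c=np.array(p['position']); return c+d*((z-c[2])/d[:,2])[:,None]
def proj(p,X):
    q=(np.atleast_2d(X)-p['position'])@rot(p['orientation'])
    return np.c_[p['cx']+p['fx']*q[:,0]/-q[:,2],p['cy']-p['fy']*q[:,1]/-q[:,2]]
E
python3 - <<'E'
from h import *
p=env.grab_frame('top')
def rect(px,f,o,z,L):
    X=toz(p,(np.array(px)+.5)/f-.5+np.array(o),z)[:,:2]
    print(np.round(X,4),'c',X.mean(0).round(4),'len',[round(np.linalg.norm(X[i]-X[(i+1)%4]),4) for i in range(4)])
    v=(X[0]-X[1])+(X[3]-X[2]); u=(X[0]-X[3])+(X[1]-X[2])
    print('yaw y-axis',np.degrees(np.arctan2(-v[0],v[1])),'x-axis',np.degrees(np.arctan2(u[1],u[0])))
    return X.mean(0)
c=rect([(38,132),(592,48),(660,455),(88,543)],5.5,(165,140),.1,0)
r=rect([(132,217),(655,143),(680,270),(148,345)],8,(290,180),.05,0)
b=rect([(150,323),(275,303),(287,373),(158,391)],5.5,(165,140),.105,0)
a=toz(p,(np.array([[529,344]])+.5)/5.5-.5+[165,140],.118);print('alarm',a)
print(env.read_state()['clock'])
for t in ['used','fresh']:
    m=env.trace(p,t); print(t,[(x['score'],np.argwhere(x['mask']).mean(0)) for x in m[:2]])
E
```

```text
[[ 0.611   0.2304]
 [ 0.6568 -0.0639]
 [ 0.4394 -0.0971]
 [ 0.3945  0.1967]] c [0.5254 0.0665] len [np.float64(0.2979), np.float64(0.2199), np.float64(0.2973), np.float64(0.2191)]
yaw y-axis 8.756003286553877 x-axis 8.764045393111127
[[ 0.4903 -0.1661]
 [ 0.5181 -0.3634]
 [ 0.4702 -0.3701]
 [ 0.4424 -0.1709]] c [ 0.4802 -0.2676] len [np.float64(0.1992), np.float64(0.0484), np.float64(0.2011), np.float64(0.0482)]
yaw y-axis 7.989047322758672 x-axis 6.861146106167903
[[0.5078 0.1673]
 [0.5182 0.1025]
 [0.4816 0.0956]
 [0.4723 0.1621]] c [0.495  0.1319] len [np.float64(0.0656), np.float64(0.0373), np.float64(0.0672), np.float64(0.0359)]
yaw y-axis 8.55735484897404 x-axis 9.4198844155181
alarm [[ 0.49477435 -0.02945095  0.118     ]]
1.2
used [(0.65, array([203.16161616, 204.67676768])), (0.32, array([222.73799127, 118.47161572]))]
fresh []
```

```bash
python3 - <<'E'
from h import *
for n,xy,y0 in [('rack',(0.48,-0.2676),7.9),('fresh',(0.4888,-0.329),7.9),('bay',(0.495,0.1325),8.76)]:
  for yw in (y0-90,y0+90):
    for z in (.13,.33):
      try: q=env.inverse_kinematics([*xy,z],[-90,0,yw])
      except Exception as e: q=e
      print(n,yw,z,None if q is None else np.round(q,1))
env.gripper_to(0.0)
print(env.read_state()['clock'])
env.goto([0.48,-0.2676+0.03,0.30],[-90,0,97.9])
p=snap('wrist','w1'); print(p['position'],p['orientation'],env.read_state()['clock'],env.read_state()['force'])
r=np.array([0.4802,-0.2676,.05]);print(proj(p,r))
E
```

```text
rack -82.1 0.13 [ -12.2   17.9  -15.5   -0.   -56.7 -159.9]
rack -82.1 0.33 [ -12.2   10.9    4.3   -0.   -83.4 -159.9]
rack 97.9 0.13 [-12.2  17.9 -15.5   0.  -56.7  20.1]
rack 97.9 0.33 [-12.2  10.9   4.3   0.  -83.4  20.1]
fresh -82.1 0.13 [ -18.2   21.5   -9.9   -0.   -58.6 -153.9]
fresh -82.1 0.33 [ -18.2   15.1    9.7   -0.   -84.6 -153.9]
fresh 97.9 0.13 [-18.2  21.5  -9.9   0.  -58.6  26.1]
fresh 97.9 0.33 [-18.2  15.1   9.7   0.  -84.6  26.1]
bay -81.24 0.13 [ 33.2  14.4 -20.4   0.  -55.1 155.6]
bay -81.24 0.33 [ 33.2   7.   -0.5   0.  -82.5 155.6]
bay 98.76 0.13 [ 33.2  14.4 -20.4   0.  -55.1 -24.4]
bay 98.76 0.33 [ 33.2   7.   -0.5   0.  -82.5 -24.4]
2.825
[ 0.48828828 -0.30550712  0.49058183] [-1.44235261e+01 -1.09530164e-01 -1.72232707e+02] 4.7333 [ 0.09171672  0.70071591 -0.8980271 ]
[[261.2002629  150.58230324]]
```

View pics/w1.png

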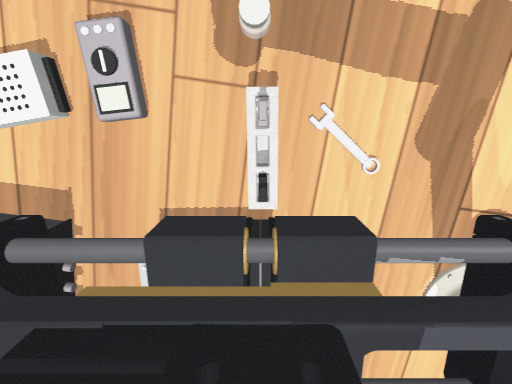

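```bash
python3 - <<'E'
from h import *
import cv2
p=snap('wrist','w1b')
im=p['image']
cv2.imwrite('pics/w1z.png',cv2.resize(im[75:215,215:315],None,fx=4.2,fy=4.2,interpolation=cv2.INTER_CUBIC))
hsv=cv2.cvtColor(im,cv2.COLOR_BGR2HSV); m=((hsv[...,1]<45)&(hsv[...,2]>150)).astype(np.uint8); m[:82]=0;m[212:]=0;m[:,:240]=0;m[:,285:]=0
m=cv2.morphologyEx(m,cv2.MORPH_CLOSE,np.ones((3,3)))
cs,_=cv2.findContours(m,0,2); c=max(cs,key=cv2.contourArea)
X=toz(p,c[:,0].astype(float),.05)[:,:2]
rc=cv2.minAreaRect((X*1000).astype(np.float32)); print(rc)
for t in ['fresh','blank','pocket_mid']:
    print(t,[(np.round(d['xyz'],4),round(d['score'],2)) for d in env.search_frame(p,t)[:2]])
    for x in env.trace(p,t)[:1]: print(x['score'],np.argwhere(x['mask']).min(0),np.argwhere(x['mask']).max(0))
E
```

```text
((478.47027587890625, -267.40460205078125), (50.3771858215332, 197.2587432861328), 8.164375305175781)
fresh [(array([ 0.4896, -0.3284,  0.0913]), 0.81)]
0.81 [ 98 257] [125 266]
blank [(array([ 0.4741, -0.2083,  0.0659]), 0.55)]
0.81 [174 258] [201 266]
pocket_mid [(array([ 0.4797, -0.2731,  0.0498]), 0.62)]
0.57 [ 87 246] [208 277]
```

View pics/w1z.png

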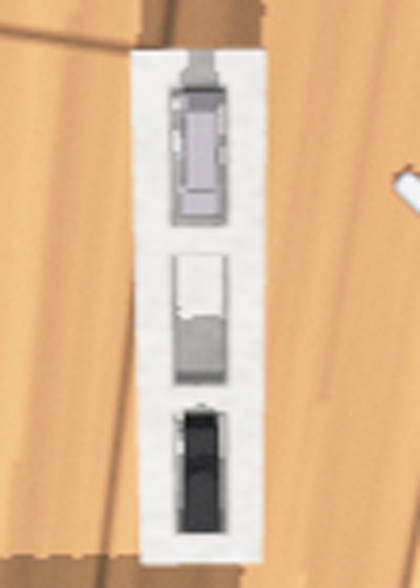

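```bash
python3 - <<'E'
from h import *
b=np.array([0.495,0.1325]); th=np.radians(8.76); ey=np.array([-np.sin(th),np.cos(th)])
v=b+ey*0.06
env.goto([*v,0.26],[-90,0,98.76])
p=snap('wrist','w2'); im=p['image']; print(p['position'],p['orientation'])
print(proj(p,[*b,.105]),proj(p,[*b,.14]))
for t in ['used','bay']:
    print(t,[(np.round(d['xyz'],4),round(d['score'],2)) for d in env.search_frame(p,t)[:2]])
c=proj(p,[*b,.12])[0].astype(int); print(c)
x0,y0=max(c[0]-80,0),max(c[1]-60,0)
cv2.imwrite('pics/w2z.png',cv2.resize(im[y0:y0+120,x0:x0+160],None,fx=5,fy=5,interpolation=cv2.INTER_CUBIC)); print(x0,y0,env.read_state()['clock'])
np.savez('w2.npz',**p)
E
```

```text
[0.49565269 0.12400052 0.4510672 ] [-1.44121499e+01 -5.77652015e-02 -1.71353202e+02]
[[259.1861055  133.30541838]] [[259.13080243 134.07545935]]
used [(array([0.4953, 0.1362, 0.1058]), 0.93)]
bay [(array([0.5282, 0.0865, 0.0991]), 0.62)]
[259 133]
179 73 6.825
```

View pics/w2z.png

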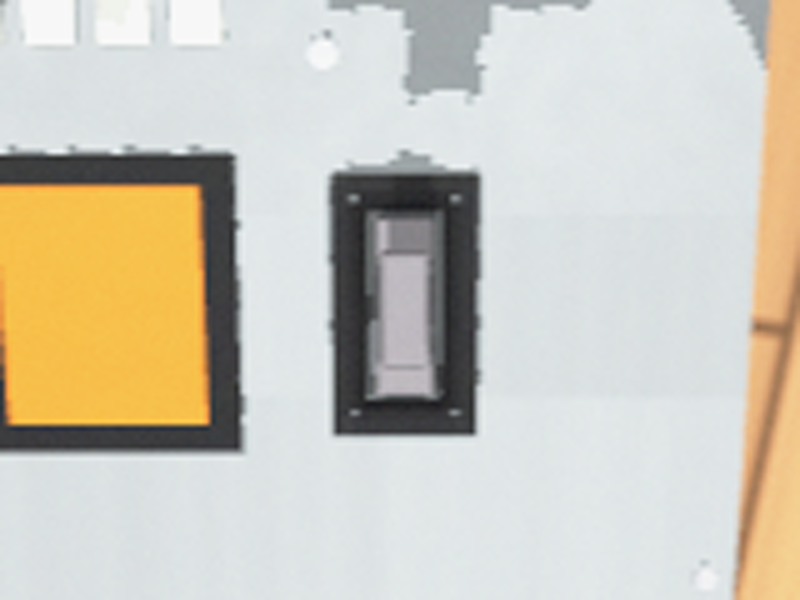

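```bash
cat >> h.py <<'E'
def st(tag=''):
    s=env.read_state(); print(tag,'t',round(s['clock'],2),'p',s['position'].round(4),'F',s['force'].round(2),'op',round(s['opening'],3)); return s
B=np.array([0.4946,0.1325]); BY=98.76
RC=np.array([0.4793,-0.2675]); RY=97.95
E
python3 - <<'E'
from h import *
env.goto([*B,0.165],[-90,0,BY])
st('above')
env.move_straight([*B,0.145],rate=.05)
st('near')
print(env.move_straight([*B,0.120],rate=.008,force_limit=11)); st('press')
E
```

```text
above t 7.35 p [0.4958 0.1324 0.166 ] F [0.25 0.04 0.68] op 0.003
near t 7.9 p [0.4946 0.1326 0.1449] F [-0.73  0.21 -0.07] op 0.006
False
press t 11.18 p [0.4946 0.1325 0.12  ] F [0.7  0.08 0.01] op 0.01
```

```bash
python3 - <<'E'
from h import *
p=snap('wrist','w3')
p=snap('side','s3');q=proj(p,[*B,.12])[0].astype(int);print(q)
cv2.imwrite('pics/s3z.png',cv2.resize(p['image'][q[1]-80:q[1]+60,q[0]-80:q[0]+80],None,fx=4,fy=4,interpolation=cv2.INTER_CUBIC))
E
```

```text
[230 216]
```

View pics/s3z.png

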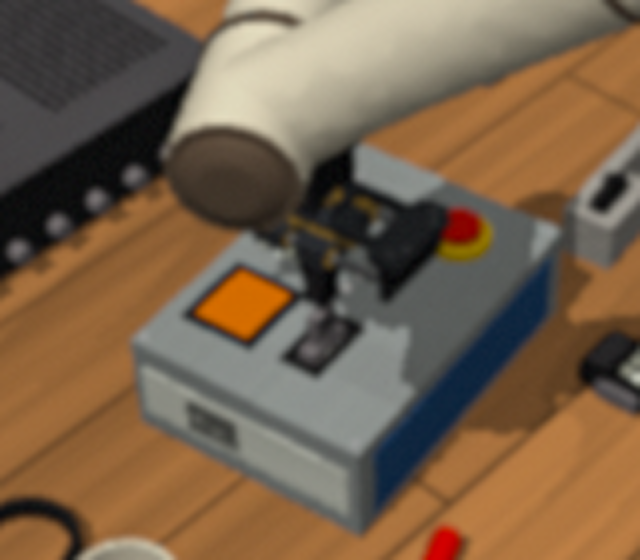

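View pics/w3.png

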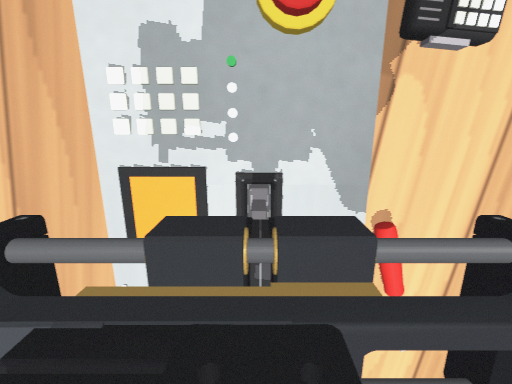

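```bash
python3 - <<'E'
from h import *
p=snap('wrist','w4')
print(proj(p,[*B,.12]),proj(p,[*B,.105]),p['position'],p['orientation'])
th=np.radians(8.76); ey=np.array([-np.sin(th),np.cos(th)])
print('tab ends at .12',[proj(p,[*(B+s*.013*ey),.12]) for s in (-1,1)],'bezel -y end',proj(p,[*(B-.033*ey),.105]))
cv2.imwrite('pics/w4z.png',cv2.resize(p['image'][150:300,180:340],None,fx=4,fy=4,interpolation=cv2.INTER_CUBIC))
for c in ('side','top'):
  p=snap(c,c+'4'); print(c,[(np.round(d['xyz'],4),round(d['score'],2)) for d in env.search_frame(p,'used')[:2]])
q=proj(p,[*B,.12])[0].astype(int)
cv2.imwrite('pics/t4z.png',cv2.resize(p['image'][q[1]-50:q[1]+50,q[0]-60:q[0]+60],None,fx=5,fy=5,interpolation=cv2.INTER_CUBIC))
E
```

```text
[[258.80822147 218.28416127]] [[258.86296639 212.11238108]] [0.50422744 0.06537383 0.3109125 ] [-1.44171658e+01 -6.98573701e-02 -1.71295431e+02]
tab ends at .12 [array([[258.77272119, 201.8776169 ]]), array([[258.84260083, 234.17266782]])] bezel -y end [[258.77914664 172.13222295]]
side [(array([ 0.5105, -0.4507,  0.0456]), 0.5), (array([0.4896, 0.1372, 0.1091]), 0.45)]
top []
```

View pics/w4z.png

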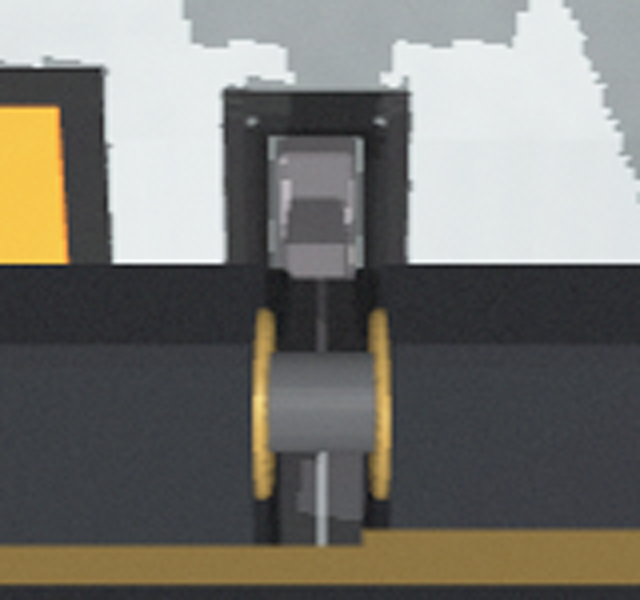

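View pics/t4z.png

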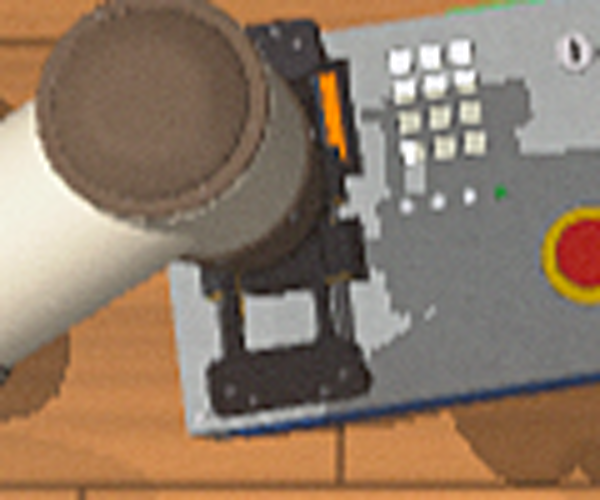

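```bash
python3 - <<'E'
from h import *
th=np.radians(8.76); Rz=np.array([[np.cos(th),-np.sin(th)],[np.sin(th),np.cos(th)]])
b=np.array([0.495,.1325])
pw=snap('wrist','w5');ps=snap('side','s5')
def box(p,im,cx,cy,z,col):
    pts=np.array([[*(b+Rz@np.array([sx*cx,sy*cy])),z] for sx,sy in((-1,-1),(1,-1),(1,1),(-1,1))])
    q=proj(p,pts); return q
for p,n,(x0,y0,w,h),f in((pw,'w',(200,150,120,90),6),(ps,'s',(180,170,110,80),7)):
    for tag,zt in(('latched',.14),('deep',.126)):
        im=cv2.resize(p['image'][y0:y0+h,x0:x0+w],None,fx=f,fy=f,interpolation=cv2.INTER_CUBIC)
        for cx,cy,z,col in((.0055,.013,zt,(0,0,255)),(.0075,.022,zt-.03,(0,255,0)),(.009,.023,.100,(255,0,0)),(.012,.026,.105,(255,255,0))):
            q=(box(p,im,cx,cy,z,col)-[x0,y0]+.5)*f
            cv2.polylines(im,[q.astype(int)],True,col,1)
        cv2.imwrite(f'pics/o_{n}_{tag}.png',im)
    if n=='s': cv2.imwrite('pics/o_s_raw.png',cv2.resize(p['image'][y0:y0+h,x0:x0+w],None,fx=f,fy=f,interpolation=cv2.INTER_CUBIC))
E
```

```text
(no output)
```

View pics/o_w_latched.png

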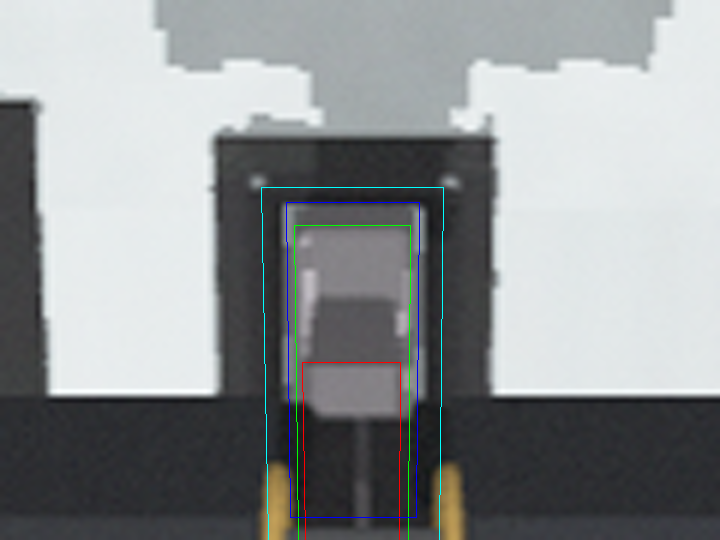

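View pics/o_w_deep.png

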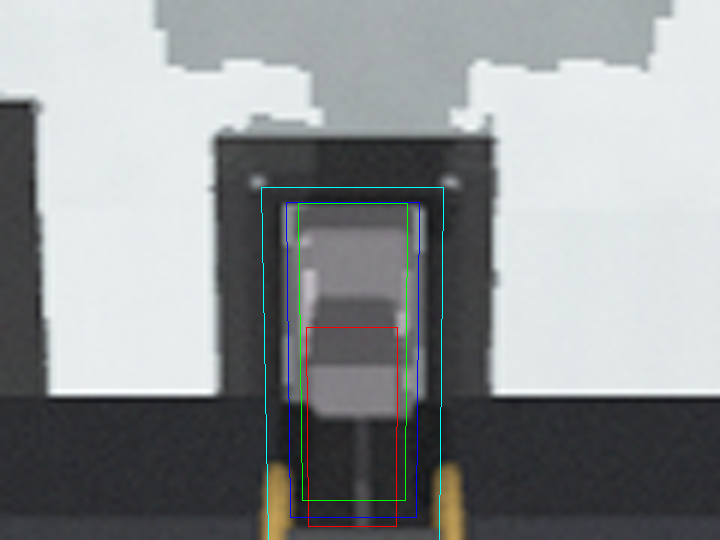

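View pics/o_s_latched.png

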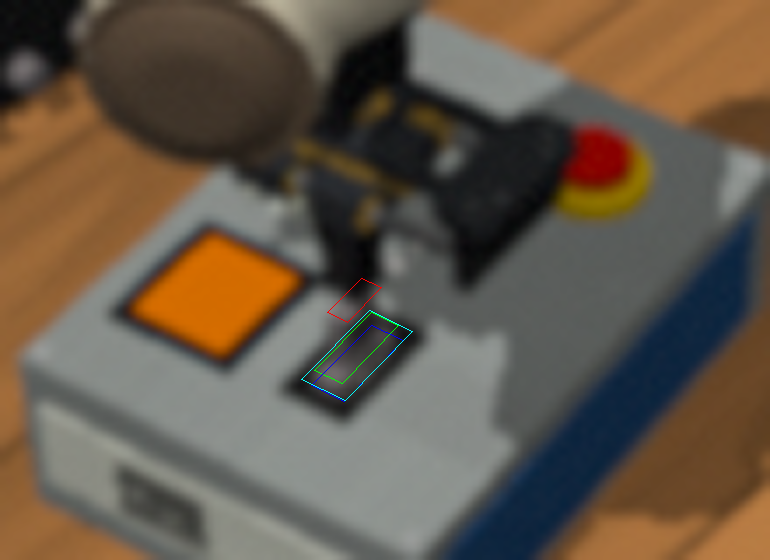

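View pics/o_s_raw.png

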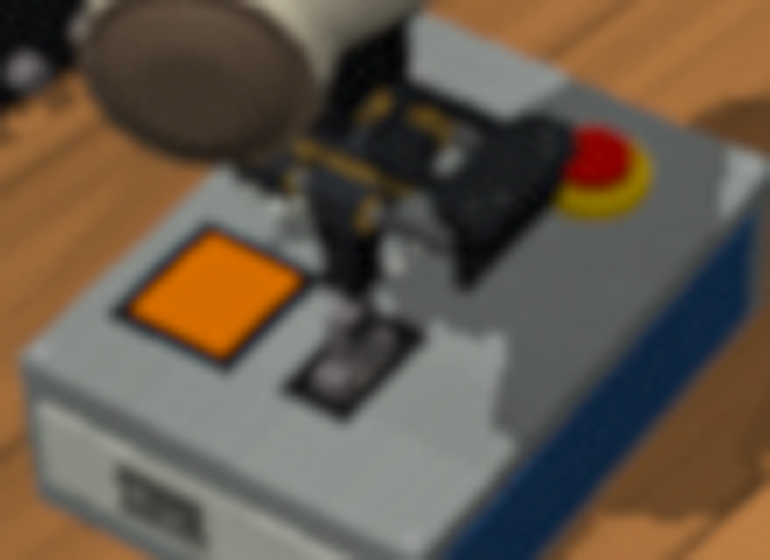

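```bash
python3 - <<'E'
from h import *
st()
print(env.move_straight([*B,0.108],rate=.008,force_limit=3)); st('touch')
p=snap('wrist','w6');ps=snap('side','s6')
cv2.imwrite('pics/w6z.png',cv2.resize(p['image'][150:240,200:320],None,fx=6,fy=6,interpolation=cv2.INTER_CUBIC))
cv2.imwrite('pics/s6z.png',cv2.resize(ps['image'][170:250,180:290],None,fx=7,fy=7,interpolation=cv2.INTER_CUBIC))
E
```

```text
t 11.62 p [0.4946 0.1325 0.12  ] F [ 0.04  0.39 -0.6 ] op 0.004
True
touch t 12.82 p [0.495  0.1327 0.1097] F [-0.53 -0.05  2.74] op 0.003
```

View pics/w6z.png

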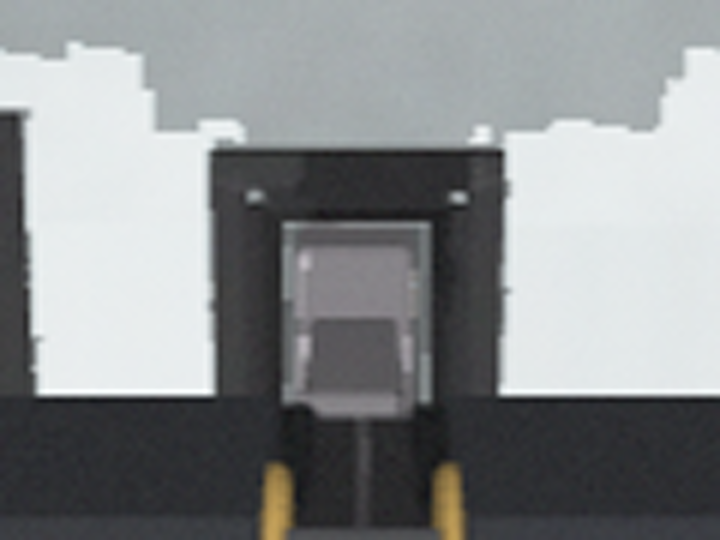

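View pics/s6z.png

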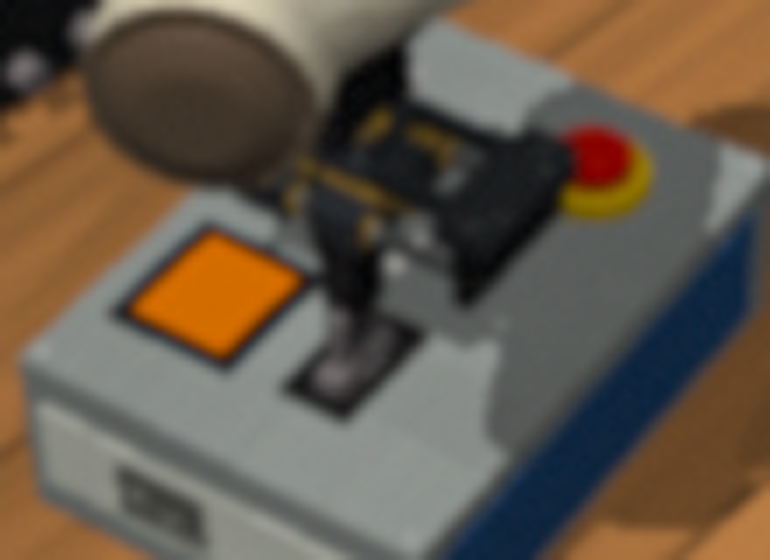

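```bash
python3 - <<'E'
from h import *
s=st()
lim=12-max(s['force'][2],0)
print(lim,env.move_straight([*B,0.092],rate=.006,force_limit=lim)); st('press')
E
```

```text
t 12.93 p [0.4949 0.1326 0.1097] F [ 0.34 -0.13  3.78] op 0.005
8.217420591620263 True
press t 14.94 p [0.4968 0.1332 0.0978] F [-0.4  -0.34  5.41] op 0.005
```

```bash
python3 - <<'E'
from h import *
s=st(); s=st(); env.dwell(.05); s=st()
E
```

```text
t 14.94 p [0.4968 0.1332 0.0978] F [-0.4  -0.34  5.41] op 0.005
 t 14.94 p [0.4968 0.1332 0.0978] F [-0.4  -0.34  5.41] op 0.005
 t 14.99 p [0.4967 0.1332 0.0978] F [ 0.06 -0.06  6.72] op 0.005
```

```bash
python3 - <<'E'
from h import *
s=st(); P=s['position']
print(env.move_straight([P[0],P[1],0.0925],rate=.004,force_limit=5)); st('press'); env.dwell(.05); s=st()
E
```

```text
t 14.99 p [0.4967 0.1332 0.0978] F [ 0.06 -0.06  6.72] op 0.005
True
press t 15.57 p [0.497  0.1332 0.0977] F [-1.79  0.33  5.41] op 0.007
 t 15.62 p [0.4971 0.1332 0.0977] F [-1.66 -0.07  5.26] op 0.005
```

```bash
python3 - <<'E'
from h import *
env.move_straight([*B,0.15],rate=.08); st('up')
env.gripper_to(0.6); st('open')
p=snap('wrist','w7');ps=snap('side','s7')
cv2.imwrite('pics/s7z.png',cv2.resize(ps['image'][170:250,180:290],None,fx=7,fy=7,interpolation=cv2.INTER_CUBIC))
E
```

```text
up t 16.42 p [0.494  0.1323 0.1493] F [-0.03 -0.75 -0.52] op 0.008
open t 17.5 p [0.4946 0.1325 0.15  ] F [0.28 0.01 0.26] op 0.604
```

View pics/w7.png

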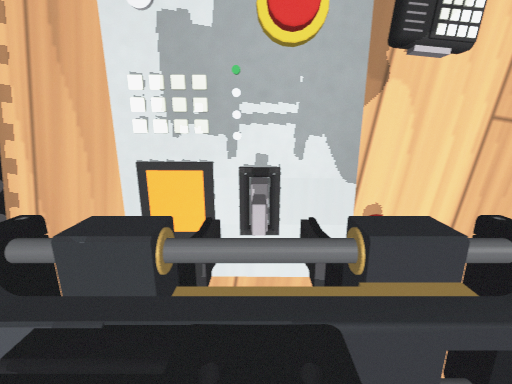

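View pics/s7z.png

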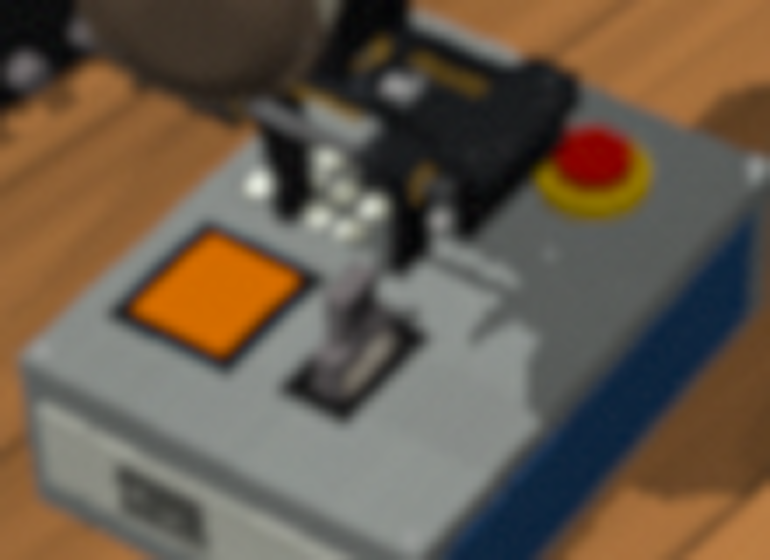

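```bash
python3 - <<'E'
from h import *
ps=env.grab_frame('side')
for z in(.15,.16,.17,.18): print(z,proj(ps,[*B,z]))
print(env.move_straight([*B,0.102],rate=.06,force_limit=4)); st()
ps=snap('side','s8')
cv2.imwrite('pics/s8z.png',cv2.resize(ps['image'][170:250,180:290],None,fx=7,fy=7,interpolation=cv2.INTER_CUBIC))
E
```

```text
0.15 [[230.1663103  210.13031576]]
0.16 [[230.05288613 207.81096376]]
0.17 [[229.93843451 205.47060192]]
0.18 [[229.82294142 203.10894346]]
False
 t 18.6 p [0.495  0.1327 0.1023] F [-0.45  0.42  0.44] op 0.603
```

View pics/s8z.png

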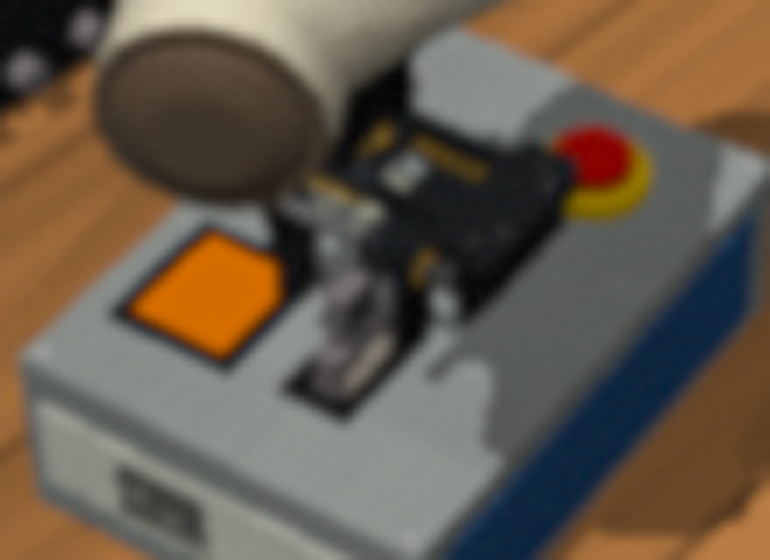

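```bash
python3 - <<'E'
from h import *
print(env.move_straight([*B,0.098],rate=.05,force_limit=5)); st()
env.gripper_to(0.0,20); s=st('grip')
env.move_straight([*B,0.20],rate=.12); st('lift')
p=snap('wrist','w9');ps=snap('side','s9')
cv2.imwrite('pics/s9z.png',cv2.resize(ps['image'][150:250,160:290],None,fx=6,fy=6,interpolation=cv2.INTER_CUBIC))
E
```

```text
False
 t 18.9 p [0.4944 0.1324 0.0979] F [-0.08 -0.22 -0.03] op 0.602
grip t 19.67 p [0.4946 0.1325 0.098 ] F [ 0.06 -0.48 -0.73] op 0.124
lift t 20.67 p [0.4939 0.1322 0.1991] F [-0.55 -0.37 -1.58] op 0.121
```

View pics/s9z.png

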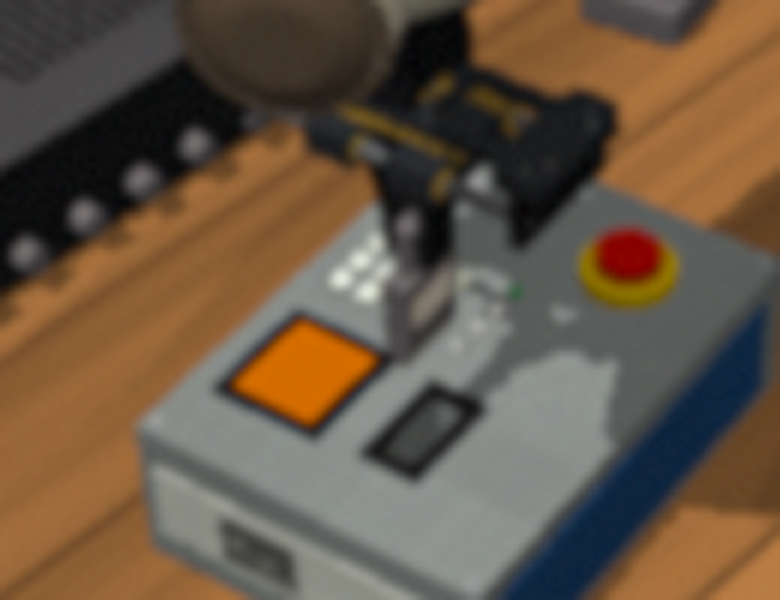

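View pics/w9.png

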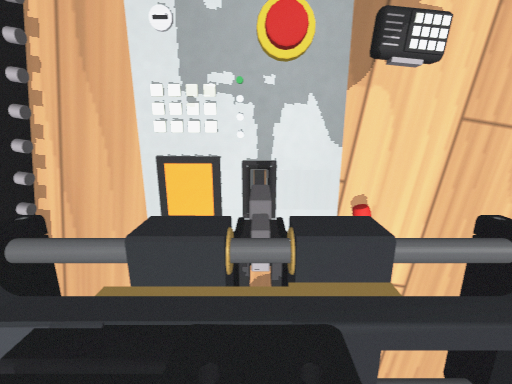

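```bash
python3 - <<'E'
from h import *
env.goto([*RC,0.20],[-90,0,RY]); 
env.move_straight([*RC,0.095],rate=.12); st('above')
p=snap('wrist','w10');p=snap('side','s10')
q=proj(p,[*RC,.08])[0].astype(int)
cv2.imwrite('pics/s10z.png',cv2.resize(p['image'][q[1]-50:q[1]+40,q[0]-60:q[0]+60],None,fx=6,fy=6,interpolation=cv2.INTER_CUBIC))
E
```

```text
above t 23.27 p [ 0.4801 -0.2676  0.0958] F [ 0.95  0.32 -0.99] op 0.129
```

View pics/s10z.png

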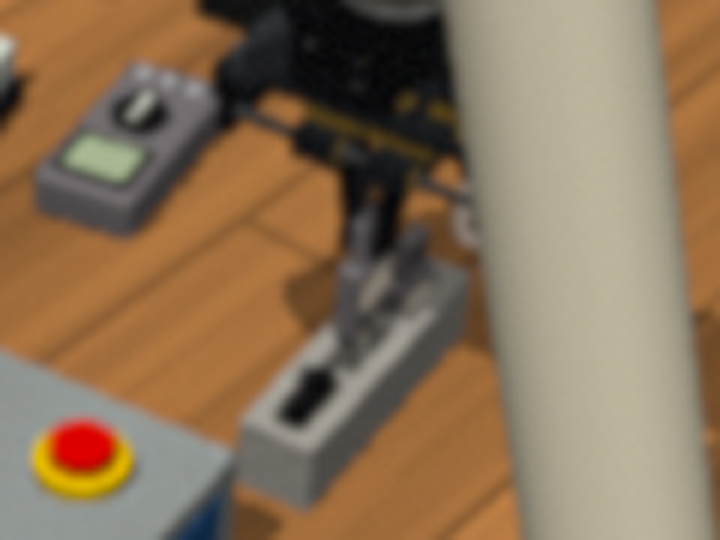

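View pics/w10.png

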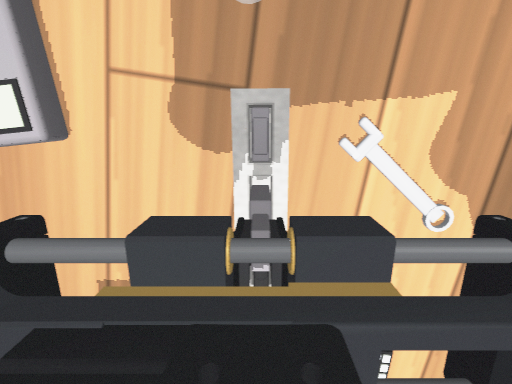

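```bash
python3 - <<'E'
from h import *
print(env.move_straight([*RC,0.0425],rate=.05,force_limit=5)); s=st('down')
E
```

```text
False
down t 24.57 p [ 0.4796 -0.2676  0.0429] F [ 0.9   0.43 -1.79] op 0.125
```

```bash
python3 - <<'E'
from h import *
print(env.move_straight([*RC,0.038],rate=.02,force_limit=3)); s=st('touch')
env.gripper_to(0.4); st('open')
env.move_straight([*RC,0.13],rate=.12); st('up')
p=snap('wrist','w11'); im=p['image']
th=np.radians(7.95); ey=np.array([-np.sin(th),np.cos(th)]); F=RC-.062*ey
print('F',F,proj(p,[*F,.095]),proj(p,[*RC,.095]))
q=proj(p,[*F,.095])[0].astype(int)
cv2.imwrite('pics/w11z.png',cv2.resize(im[q[1]-50:q[1]+70,q[0]-60:q[0]+60],None,fx=5,fy=5,interpolation=cv2.INTER_CUBIC)); print(q)
for t in ['fresh','used']: print(t,[(np.round(d['xyz'],4),round(d['score'],2)) for d in env.search_frame(p,t)[:2]])
E
```

```text
True
touch t 24.81 p [ 0.4802 -0.2678  0.0404] F [0.37 0.74 4.23] op 0.126
open t 25.54 p [ 0.479  -0.2674  0.0393] F [-0.06  1.22 -0.1 ] op 0.398
up t 26.45 p [ 0.4786 -0.2672  0.1292] F [0.15 0.06 0.03] op 0.397
F [ 0.48787515 -0.32890413] [[257.91702891 133.15523639]] [[258.1410742  204.91808544]]
[257 133]
fresh [(array([ 0.4875, -0.3313,  0.0976]), 0.78)]
used [(array([ 0.4781, -0.2757,  0.0882]), 0.71)]
```

View pics/w11z.png

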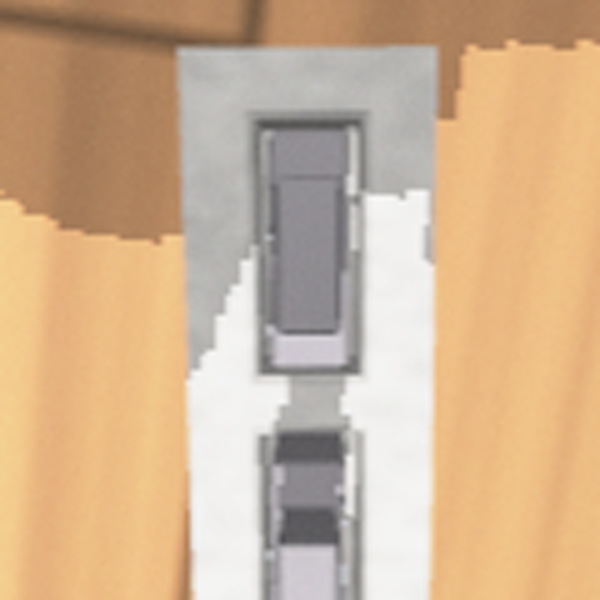

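View pics/w11.png

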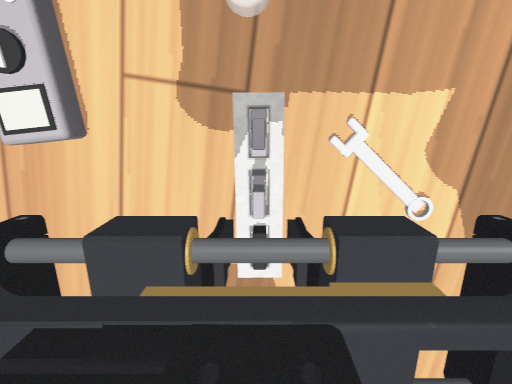

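```bash
python3 - <<'E'
from h import *
F=np.array([0.4876,-0.3291])
env.goto([*F,0.13],[-90,0,RY]);
print(env.move_straight([*F,0.041],rate=.09,force_limit=6)); st('at fresh')
env.gripper_to(0.0,20); st('grip')
env.move_straight([*F,0.20],rate=.14); st('lift')
env.goto([*B,0.21],[-90,0,BY]); 
env.move_straight([*B,0.142],rate=.12); st('above bay')
p=snap('wrist','w12');p=snap('side','s12')
q=proj(p,[*B,.12])[0].astype(int)
cv2.imwrite('pics/s12z.png',cv2.resize(p['image'][q[1]-50:q[1]+40,q[0]-60:q[0]+60],None,fx=6,fy=6,interpolation=cv2.INTER_CUBIC))
E
```

```text
False
at fresh t 28.1 p [ 0.4881 -0.3293  0.0417] F [ 1.1  -0.22  0.81] op 0.4
grip t 28.65 p [ 0.4877 -0.3292  0.0412] F [-0.25 -0.1   1.39] op 0.122
lift t 29.93 p [ 0.487  -0.3288  0.1989] F [-0.62 -0.28 -2.6 ] op 0.125
above bay t 32.34 p [0.4953 0.1325 0.1426] F [-0.46  0.04 -2.33] op 0.126
```

View pics/s12z.png

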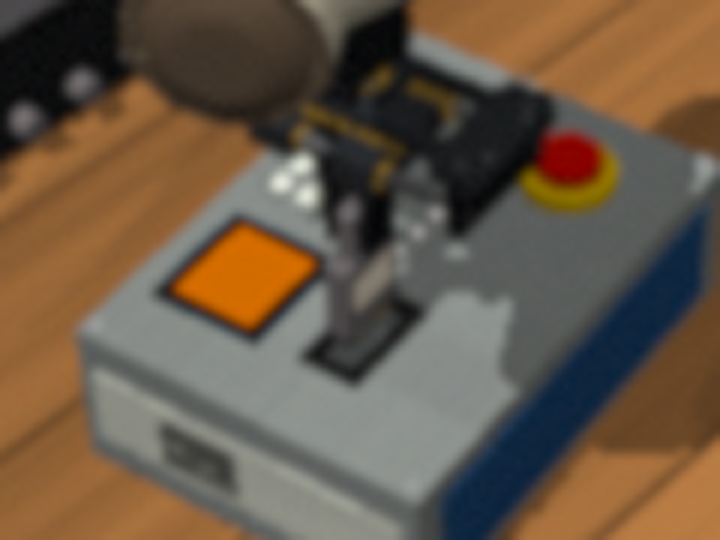

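View pics/w12.png

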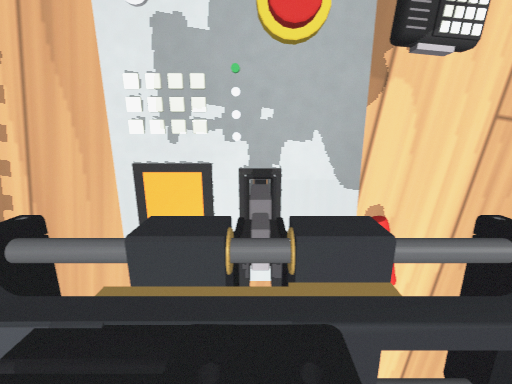

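```bash
python3 - <<'E'
import cv2,numpy as np
a=[cv2.resize(cv2.imread(f'pics/{n}.png')[160:225,225:295],None,fx=5.5,fy=5.5,interpolation=cv2.INTER_CUBIC) for n in('w9','w12')]
cv2.imwrite('pics/cmp.png',np.hstack(a))
E
```

```text
(no output)
```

View pics/cmp.png

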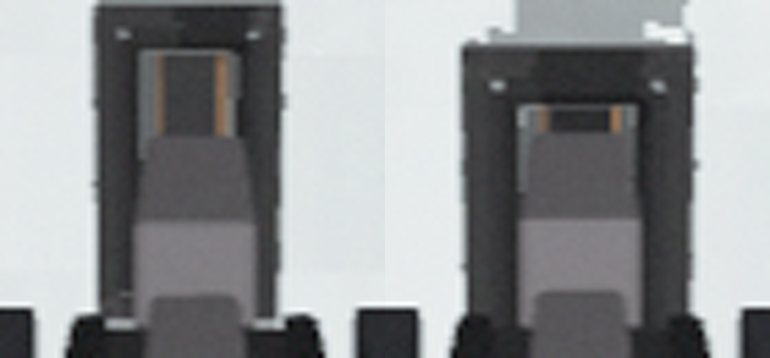

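```bash
python3 - <<'E'
from h import *
print(env.move_straight([*B,0.0995],rate=.03,force_limit=5)); s=st('in')
print(env.move_straight([*B,0.0965],rate=.01,force_limit=3)); s=st('touch')
E
```

```text
False
in t 34.01 p [0.4947 0.1326 0.0997] F [-0.02 -0.17 -0.7 ] op 0.121
True
touch t 34.28 p [0.4949 0.1326 0.0978] F [0.06 0.32 2.78] op 0.121
```

Seated on the sled at the popped-up height. Release, shut the fingers above, press.

```bash
python3 - <<'E'
from h import *
env.gripper_to(0.35); st('open')
env.move_straight([*B,0.135],rate=.1)
env.gripper_to(0.0); st('shut')
print(env.move_straight([*B,0.126],rate=.03,force_limit=3)); st('near')
print(env.move_straight([*B,0.117],rate=.01,force_limit=2.5)); st('touch')
E
```

```text
open t 34.96 p [0.494  0.1322 0.097 ] F [-0.12 -0.11 -0.47] op 0.348
shut t 36.3 p [0.4946 0.1325 0.135 ] F [ 0.3   0.07 -0.06] op 0.005
False
near t 36.75 p [0.4945 0.1324 0.1257] F [0.5  0.2  0.05] op 0.007
True
touch t 37.27 p [0.4948 0.1325 0.1221] F [-1.24  0.35  2.16] op 0.005
```

```bash
python3 - <<'E'
from h import *
s=st(); lim=12-max(s['force'][2],0)
print(lim,env.move_straight([*B,0.096],rate=.009,force_limit=lim)); st('press'); env.dwell(.05); st()
E
```

```text
t 37.27 p [0.4948 0.1325 0.1221] F [-1.24  0.35  2.16] op 0.005
9.8442852167165 True
press t 39.62 p [0.4969 0.1332 0.1002] F [-0.25  0.37  6.91] op 0.004
 t 39.67 p [0.4968 0.1331 0.1002] F [-0.72 -0.39  5.82] op 0.001
```

```bash
python3 - <<'E'
from h import *
s=st(); P=s['position']
print(env.move_straight([P[0],P[1],0.096],rate=.004,force_limit=5.5)); st('press2')
env.move_straight([*B,0.18],rate=.08); st('up')
th=np.radians(8.76); ey=np.array([-np.sin(th),np.cos(th)])
env.goto([*(B+.06*ey),0.26],[-90,0,BY]); st('view')
p=snap('wrist','w13'); cv2.imwrite('pics/w13z.png',cv2.resize(p['image'][73:193,179:339],None,fx=5,fy=5,interpolation=cv2.INTER_CUBIC))
p=snap('side','s13'); cv2.imwrite('pics/s13z.png',cv2.resize(p['image'][140:250,180:330],None,fx=5,fy=5,interpolation=cv2.INTER_CUBIC))
E
```

```text
t 39.67 p [0.4968 0.1331 0.1002] F [-0.72 -0.39  5.82] op 0.001
True
press2 t 40.28 p [0.4983 0.1334 0.1002] F [-1.57 -0.17  6.45] op 0.005
up t 41.43 p [0.4942 0.1323 0.1793] F [ 0.23 -0.68  0.78] op 0.005
view t 41.92 p [0.4852 0.1924 0.26  ] F [ 0.18 -0.64 -0.71] op 0.004
```

View pics/w13z.png

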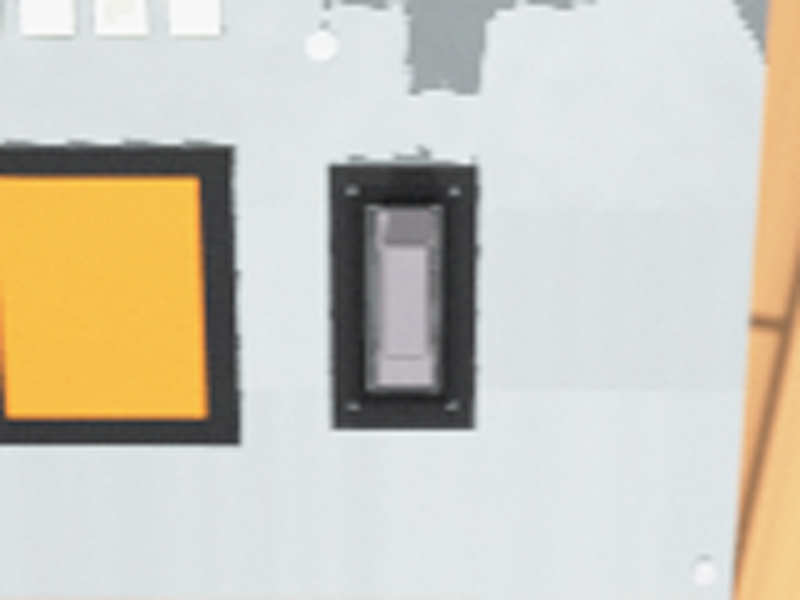

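View pics/s13z.png

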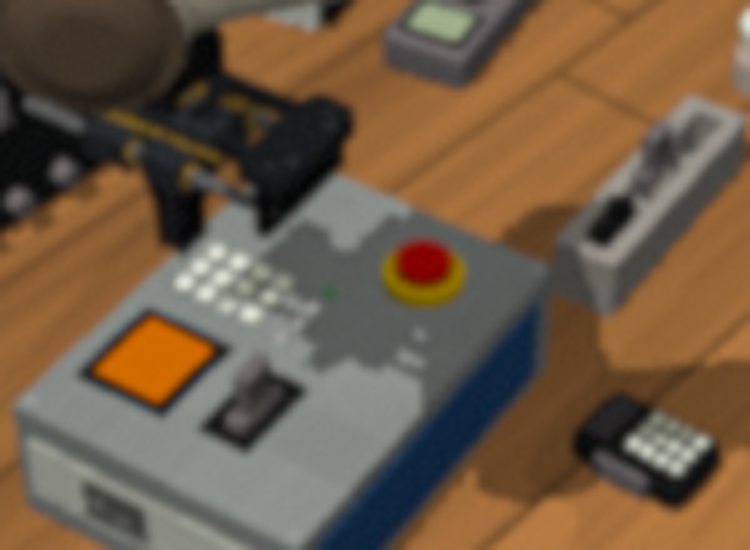

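```bash
python3 - <<'E'
from h import *
env.dwell(.6)
p=snap('wrist','w14'); print(p['position']); st()
z=lambda im:cv2.resize(im[90:170,240:280],None,fx=7,fy=7,interpolation=cv2.INTER_CUBIC)
cv2.imwrite('pics/cmp2.png',np.hstack([z(np.load('w2.npz')['image']),z(p['image'])]))
print(proj(p,[*B,.14]),[np.round(d['xyz'],4) for d in env.search_frame(p,'used')[:1]])
E
```

```text
[0.49509342 0.12462136 0.45089451]
 t 42.67 p [0.4855 0.1918 0.26  ] F [-0.16  1.4  -0.16] op 0.005
[[259.00199043 133.48500498]] [array([ 0.4939, -0.0107,  0.1179])]
```

View pics/cmp2.png

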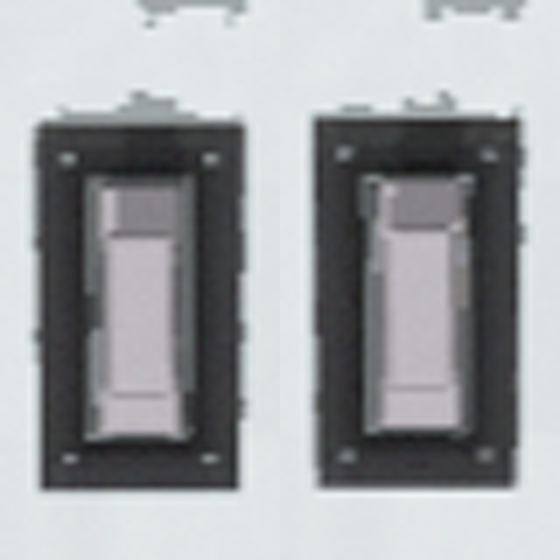

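```bash
python3 -c "
from h import *
env.close_job(); st()"
```

```text
the job is handed in; nothing more can be done
the job is handed in; nothing more can be done
```

I changed the cartridge and handed the job in at about 42.7 s, with no verdict reported.

- **Used cartridge out:** I pressed it with shut fingers until I felt the catch's firm stop, about 12 mm below the latched height. It popped up by itself and now stands in the rack's middle pocket, confirmed in the picture.
- **Fresh cartridge in:** I took it from the right (-y) pocket, lowered it onto the sled, let go, and pressed it to the stop, about 10 mm below the latched height. In the last wrist picture, more than a second after I let go, it sits at the same height as the used one did when latched.
- **Forces and bystanders:** I set each press to stop at about 12 N, under the bay's 18 N limit. The readings taken afterwards were 5–7 N; I did not record the peaks. The alarm was never approached below transfer height, and the blank and the other bystanders I looked at had not moved. The gripper was clear of everything at hand-in.

**Disagreements:**
- **Fingertips:** by touch and by camera they were about 30 mm short of the reported tool point. My first press therefore touched nothing, and I worked from the felt contact heights after that.
- **Network search:** in the last frame it put "used" near the alarm button. The picture showed that was wrong, so I ignored it.

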